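# Index a rubber heel and hold a hardness gauge on its ring mark

## Robot

A 6-joint arm with a two-finger parallel gripper is mounted at the origin on a cart in front of the work surface, level with it; the furniture and walls round the work are solid. World frame = base frame: x ahead of the robot, y to its left, z up, the work surface at z = 0. Lengths are in m, angles in rad, forces in N, time in s.
With the tool pointing down it reaches from about 0.375 to 0.9 m from the base axis. Payload 3.1 kg.
Tool frame: the origin (TCP) lies on the front face of the gripper's body, between the roots of the fingers; the fingertips stand 70 mm ahead of it and the grasp point (between the pads) lies 51 mm ahead of it; z points along the fingers, y is the line along which they close (so a half turn about z gives the same grasp; the last joint's range is limited). The gripper opens to 87 mm and grips with 3 to 60 N. Pads are 19 mm wide; open, the fingers measure 117 mm over their backs; the gripper's body (75 mm by 190 mm) begins 51 mm behind the grasp point.
Start: joints at [1.036, 0.527, 1.433, -0, 1.181, -0.178], TCP at [0.218, 0.586, 0.292] pointing down, gripper open.
Joint ranges: [-3.08, 3.08], [-0.75, 2.2], [0.22, 2.44], [-1.43, 4.57], [0, 2.65], [-2.85, 2.85]. Speed limits (rad/s): [2.79, 2.79, 3.14, 3.14, 3.14, 3.14].

## Interface

Orientations are given as a unit quaternion [x, y, z, w].
In Python, from rig import robot, cams, ticket gives the robot as it stands. The module is installed in compiled form; this text tells all that it offers.
- The arm moves only by the shell command python3 -m crank 'ROWS' [FORCE]. ROWS is JSON, a list of rows, each a list of 7 numbers: the shift along the tool's x, y, z in cm, then the turn, a rotation vector about the tool's x, y, z in rad, then the closure, from 0 (fully open) to 1 (shut). A call has 1 to 5 rows; each row shifts and turns the commanded pose from where the row before left it, along the tool's axes as they then stand; what a row does not reach is not made up. A row lasts 1/8 s, in which the tool goes at most 62.5 mm and 10.7 degrees, less where a joint would pass 70% of its speed; a pose out of reach is approached as far as the arm can. A call is refused whole if a number of a shift passes 6.25 or a number of a turn 0.188, either way. A call with a gripper value outside its range is refused whole. The fingers move at their own pace and stop on an object; FORCE is the grip in N (left out, the last holds). Time passes only in rows, so rows that do not move let the fingers close. It gives the time, the measured TCP pose, the force, the opening and the grip force at its end, in the units of the state.
- robot.get_obs(): the state, without advancing time (a new reading comes with each control period).
- cams.camera(name): name is "side" or "top" or "wrist"; returns the picture (400x640x3 uint8, red, green, blue); there is no depth.
- cams.camera_info(name): a dict with "intrinsics" (3x3 intrinsics, pixels), "pose" (4x4, takes a point from camera to world coordinates). Camera axes: x right, y down, z forward; pixel columns grow to the right and rows downward; lengths in m; the calibration is good to about 2 mm. A picture is of the moment at which its call begins: read the wrist's pose just before it. camera_info takes no time and is no camera call; for the wrist camera it gives the pose at the moment of the call.
- ticket.hand_in(): hands the job in; it is judged then, once.
The state is a dict: "time": time; "q": joint angles; "joint_velocities": joint speeds; "joint_torque": joint torques, N m; "position": TCP position; "tool_rot": TCP orientation; "ft_force": force on the tool from outside, world axes, zero at the start; "moment": the same for the moment, N m; "grip_width": finger opening in m; "grip_force": force on a finger pad.
Only numpy, scipy, OpenCV 4.12 (cv2) and the standard library are available. Lean on these libraries where they do the work, as an engineer would, in place of code of your own. Each camera call takes 0.05 s, during which the arm holds its last target. There are 200 camera calls.

## Task

First turn the index table by its upright post counter-clockwise (seen from above), roughly a quarter turn, until its lug rests on the stop pin, and let go of the post. Then take the hardness gauge from its wooden stand and hold its spring tip inside the round ring mark on the sloping rubber heel (not the square mark), square to the heel's surface, pressed gently so that the tip is about half-way in. Finish while holding the gauge there: do not put it down or let go, and leave the other things alone.

Things in the scene. Friction and masses are not known exactly. Their poses are not given: they have to be found in the camera images.
- table_axis (a point): Point on the vertical turning axis of the index table, at the height of the top of its round aluminium disc (radius 100 mm, top 44 mm above the bench). The grey foot below, 176 mm square, is fixed to the bench; the stop pin, 48 mm high, stands on one corner of it.
- index_table (a joint): Angle of the index table in rad; grows counter-clockwise seen from above. Starts between -0.15 and 0.4; the lug on the disc's rim meets the stop pin at 1.571, the end of its travel. Friction holds the table where it is left; turning takes about 1 N at the post.
- post_top (a point): Centre of the top of the upright round handle post on the disc near its rim, 85 mm from the turning axis; turns with the table. The top is 70 mm above the disc's top; the shank and the solid part of the black cap are 16 mm in diameter. It stands beyond the high edge of the heel.
- ring_mark (a point): Centre of the chalk ring (17 mm across) on top of the black rubber heel; turns with the table. z axis: outward normal of the heel's face, which slopes 20 degrees; x axis: up the slope, towards the post. The heel lies on a steel rest fixed on the disc, its highest edge about 45 mm over the disc. A 15 mm chalk square, 36 mm from the ring along +y, is not the target.
- gauge: Pen-like hardness gauge, 100-210 g, tip down in its stand. Origin on its axis at the underside of its collar, which rests on the stand's top, 60 mm above the bench; z up, away from the tip. Collar 32 mm in diameter, z = 0 to 6 mm; aluminium barrel 24 mm in diameter, 6 to 80 mm (grip here); black cap to 92 mm. Below: steel nose 18 mm wide to -34 mm, then the 6 mm spring tip, ending at -50 mm.
- gauge_tip (a joint): How far the gauge's spring tip is pushed in, m: 0 free, 0.010 fully in. About 1 N starts it, 0.5 N more per mm, 6 N fully in. Half-way (0.005) is about 3.5 N.
- gauge_point (a point): The rounded end of the gauge's spring tip (3 mm radius), on the gauge's axis, 50 mm below the collar when free.
- stand: Fixed wooden block 70 x 70 x 60 mm with an upright through hole 23 mm wide in the middle that holds the gauge; origin at the centre of its underside.
- heel: The black rubber heel on the index table, 104 x 81 x 8 mm; origin at the centre of its underside, z along its face's outward normal.
- spool: Bystander: spool of brown thread, 42 mm wide, 50 mm high, standing; origin at its underside.
- beeswax: Bystander: yellow block of beeswax 36 x 53 x 20 mm; origin at its underside.
- tack_cup: Bystander: round shallow cup of tacks, 76 mm wide, 28 mm high; origin at its underside.
Things that resemble listed ones, but are neither listed nor needed, are in the scene too. There is more than one size of the gauge; the job needs the largest.

How it is judged:
By the outcome, as a careful person would: the job done as asked, in the order asked, and still so for the second after the job is handed in, while the arm keeps its last pose, push and grip.
It also fails if it takes over 54 s, if anything falls off the work surface, if the arm or the gripper's body presses on something with over 40 N, if the wrist force passes 120 N, or if a joint passes its speed limit or range.

## Working session

There is one attempt and no reset: what is moved stays moved. The work goes in short steps, Python scripts to look and compute and a shell command to move; the robot and the scene stay as the last step left them, time stands still between calls to the robot, and variables do not carry over. Pictures are saved under pics/ and viewed, at most 10 in all, crops included, and the job is handed in when it is done.

```bash
mkdir -p pics
cat > h.py <<'E'
import numpy as np, cv2
from rig import robot, cams, ticket
from scipy.spatial.transform import Rotation as R
def snap(n,f):
    info=cams.camera_info(n); im=cams.camera(n); cv2.imwrite('pics/'+f+'.png',im[:,:,::-1]); np.savez('pics/'+f,K=info['intrinsics'],T=info['pose']); return im,info
def ray(f,u,v):
    d=np.load('pics/'+f+'.npz'); r=d['T'][:3,:3]@np.linalg.inv(d['K'])@[u,v,1]; return d['T'][:3,3],r
def onz(f,u,v,z):
    o,r=ray(f,u,v); return o+r*(z-o[2])/r[2]
def tri(*obs):
    A=np.zeros((3,3));b=np.zeros(3)
    for f,u,v in obs:
        o,r=ray(f,u,v); r=r/np.linalg.norm(r); P=np.eye(3)-np.outer(r,r); A+=P;b+=P@o
    x=np.linalg.solve(A,b); 
    return x,[np.linalg.norm(np.cross(x-ray(*o)[0],ray(*o)[1]/np.linalg.norm(ray(*o)[1]))) for o in obs]
def proj(f,p):
    d=np.load('pics/'+f+'.npz'); c=np.linalg.inv(d['T'])@np.r_[p,1]; q=d['K']@c[:3]; return q[:2]/q[2]
E
python3 - <<'E'
from h import *
np.set_printoptions(precision=3,suppress=True)
a=snap('top','top0');b=snap('side','side0')
print(a[1],b[1]); o=robot.get_obs();print(o)
E
```

```text
{'intrinsics': array([[399.757,   0.   , 314.457],
       [  0.   , 399.757, 200.386],
       [  0.   ,   0.   ,   1.   ]]), 'pose': array([[ 0.025, -0.995,  0.099,  0.481],
       [-0.999, -0.028, -0.028,  0.094],
       [ 0.031, -0.098, -0.995,  1.025],
       [ 0.   ,  0.   ,  0.   ,  1.   ]])} {'intrinsics': array([[471.494,   0.   , 316.922],
       [  0.   , 471.494, 196.419],
       [  0.   ,   0.   ,   1.   ]]), 'pose': array([[-1.   , -0.006, -0.001,  0.588],
       [-0.001,  0.358, -0.934,  1.203],
       [ 0.006, -0.934, -0.358,  0.548],
       [ 0.   ,  0.   ,  0.   ,  1.   ]])}
{'time': 0.1, 'q': array([ 1.036,  0.528,  1.434,  0.   ,  1.181, -0.179]), 'joint_velocities': array([ 0.001, -0.003, -0.003,  0.001, -0.   , -0.   ]), 'joint_torque': array([  0.   , -44.098, -17.715,   0.063,   0.053,  -0.   ]), 'position': array([0.218, 0.585, 0.291]), 'tool_rot': array([ 0.177,  0.984, -0.001, -0.   ]), 'ft_force': array([ 0.112, -0.329, -0.721]), 'moment': array([-0.027,  0.03 , -0.018]), 'grip_force': 0.0, 'grip_width': 0.08685500499739143}
```

View pics/top0.png

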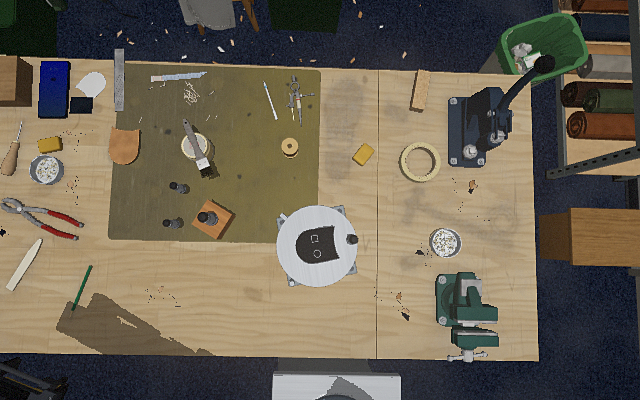

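View pics/side0.png

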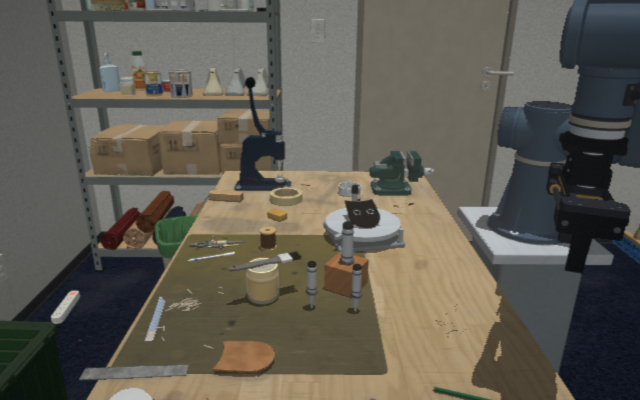

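Run:
```python
from h import *
a=cv2.imread('pics/top0.png');b=cv2.imread('pics/side0.png')
A=cv2.resize(a[195:295,155:365],None,fx=3.8,fy=3.8,interpolation=2)
B=cv2.resize(b[175:320,290:420],None,fx=3,fy=3,interpolation=2)
cv2.imwrite('pics/cA.png',A)
c=np.zeros((200,798,3),np.uint8)
cv2.imwrite('pics/cB.png',cv2.resize(b[175:320,290:420],None,fx=4.1,fy=4.1,interpolation=2))
```

```text
(no output)
```

View pics/cA.png

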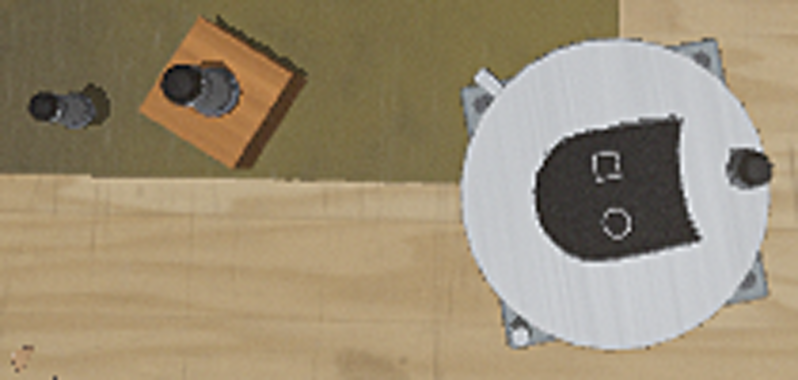

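View pics/cB.png

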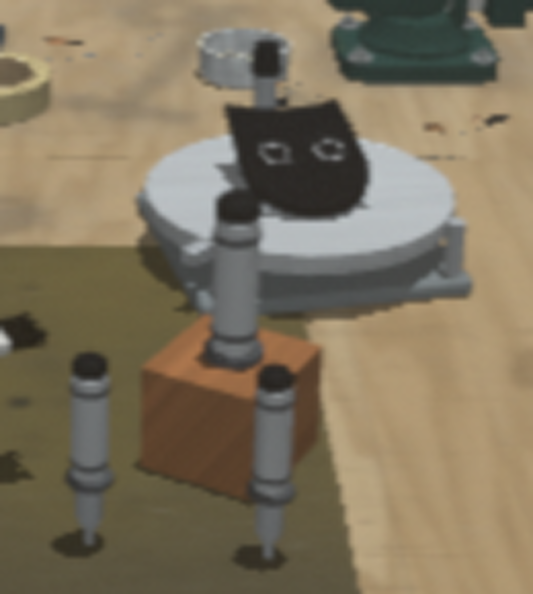

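Run:
```python
from h import *
np.set_printoptions(precision=4,suppress=True)
f=lambda x,y:(155+x/3.8,195+y/3.8)
g=lambda x,y:(290+x/4.1,175+y/4.1)
c=onz('top0',*f(616,194.5),.044);print('axis',c)
p=onz('top0',*f(752,165),.114);print('post',p, np.linalg.norm((p-c)[:2]))
print('post tri',tri(('top0',*f(752,165)),('side0',*g(267,44))))
for n,q,z in [('pin',(518,328),.048),('lug',(487,82),.04)]:
    w=onz('top0',*f(*q),z);d=w-c;print(n,w,np.degrees(np.arctan2(d[1],d[0])))
d=p-c;print('postang',np.degrees(np.arctan2(d[1],d[0])))
print('ring',tri(('top0',*f(617,223)),('side0',*g(329,151))))
print('sq',tri(('top0',*f(606,166)),('side0',*g(274,154))))
print('gauge cap',onz('top0',*f(181,84),.152),tri(('top0',*f(181,84)),('side0',*g(238,194))))
print('stand top corners',[onz('top0',*f(*k),.06) for k in [(205,18),(299,73),(239,163),(141,108)]])
print('sm gauge cap',onz('top0',180-4,187,.1),onz('top0',155+42/3.8,195+105/3.8,.1))
print('wrist',cams.camera_info('wrist'),robot.get_obs()['position'])
```

```text
axis [0.4667 0.0571 0.044 ]
post [ 0.4873 -0.0213  0.114 ] 0.08112291471425319
post tri (array([ 0.4845, -0.0214,  0.1114]), [np.float64(0.0028115691916841697), np.float64(0.0028115691916841923)])
pin [0.3813 0.1173 0.048 ] 144.8350135294015
lug [0.537  0.1424 0.04  ] 50.48211431273891
postang -75.28978224960011
ring (array([0.4477, 0.0571, 0.0665]), [np.float64(0.0015928365466271663), np.float64(0.0015928365466271494)])
sq (array([0.4834, 0.0649, 0.0675]), [np.float64(0.0012759256366059175), np.float64(0.0012759256366058245)])
gauge cap [0.5248 0.3111 0.152 ] (array([0.5237, 0.3117, 0.1498]), [np.float64(0.0012594474737443117), np.float64(0.0012594474737441896)])
stand top corners [array([0.5716, 0.321 , 0.06  ]), array([0.5384, 0.2603, 0.06  ]), array([0.4808, 0.2952, 0.06  ]), array([0.5137, 0.3581, 0.06  ])]
sm gauge cap [0.5953 0.3886 0.1   ] [0.5126 0.4063 0.1   ]
wrist {'intrinsics': array([[305.4181,   0.    , 320.1813],
       [  0.    , 305.4181, 200.9094],
       [  0.    ,   0.    ,   1.    ]]), 'pose': array([[ 0.3484,  0.9052,  0.2435,  0.1515],
       [ 0.9373, -0.3359, -0.0927,  0.6104],
       [-0.0021,  0.2605, -0.9655,  0.3841],
       [ 0.    ,  0.    ,  0.    ,  1.    ]])} [0.218  0.5852 0.2914]
```

```bash
cat >> h.py <<'E'
def down(yaw): # tool down, y axis at yaw deg
    a=np.radians(yaw); y=np.array([np.cos(a),np.sin(a),0]); z=np.array([0,0,-1.]); return R.from_matrix(np.c_[np.cross(y,z),y,z])
def plan(p,Rt,n,clos,cur=None):
    o=robot.get_obs(); P,Rc=(o['position'],R.from_quat(o['tool_rot'])) if cur is None else cur
    rv=(Rc.inv()*Rt).as_rotvec(); 
    for i in range(n):
        Ri=Rc*R.from_rotvec(rv*i/n); s=Ri.inv().apply((np.array(p)-P)/n*100)
        print([float(x) for x in np.round(np.r_[s,rv/n],3)]+[clos])
def state(s=''):
    o=robot.get_obs(); np.set_printoptions(precision=4,suppress=True)
    Rc=R.from_quat(o['tool_rot']).as_matrix(); print(s,'t',round(o['time'],2),'p',o['position'],'y',np.degrees(np.arctan2(Rc[1,1],Rc[0,1])),'z',Rc[:,2],'f',o['ft_force'],'w',o['grip_width'],o['grip_force'],'q',o['q'])
E
python3 - <<'E'
from h import *
plan([.486,-.0213,.25],down(15),15,0.5)
E
```

```text
[-3.086, -3.164, 0.281, -0.0, 0.0, 0.063, 0.5]
[-3.281, -2.962, 0.28, -0.0, 0.0, 0.063, 0.5]
[-3.462, -2.748, 0.28, -0.0, 0.0, 0.063, 0.5]
[-3.63, -2.523, 0.279, -0.0, 0.0, 0.063, 0.5]
[-3.782, -2.287, 0.279, -0.0, 0.0, 0.063, 0.5]
[-3.92, -2.043, 0.278, -0.0, 0.0, 0.063, 0.5]
[-4.042, -1.79, 0.278, -0.0, 0.0, 0.063, 0.5]
[-4.147, -1.53, 0.278, -0.0, 0.0, 0.063, 0.5]
[-4.236, -1.264, 0.277, -0.0, 0.0, 0.063, 0.5]
[-4.307, -0.993, 0.277, -0.0, 0.0, 0.063, 0.5]
[-4.362, -0.718, 0.277, -0.0, 0.0, 0.063, 0.5]
[-4.398, -0.439, 0.276, -0.0, 0.0, 0.063, 0.5]
[-4.417, -0.16, 0.276, -0.0, 0.0, 0.063, 0.5]
[-4.419, 0.121, 0.276, -0.0, 0.0, 0.063, 0.5]
[-4.402, 0.401, 0.276, -0.0, 0.0, 0.063, 0.5]
```

```bash
python3 -m crank '[[-3.1,-3.2,0.28,0,0,0.063,0.5],[-3.3,-3.0,0.28,0,0,0.063,0.5],[-3.5,-2.7,0.28,0,0,0.063,0.5],[-3.6,-2.5,0.28,0,0,0.063,0.5],[-3.8,-2.3,0.28,0,0,0.063,0.5]]'
python3 -m crank '[[-3.9,-2.0,0.28,0,0,0.063,0.5],[-4.0,-1.8,0.28,0,0,0.063,0.5],[-4.1,-1.5,0.28,0,0,0.063,0.5],[-4.2,-1.3,0.28,0,0,0.063,0.5],[-4.3,-1.0,0.28,0,0,0.063,0.5]]'
python3 -m crank '[[-4.4,-0.7,0.28,0,0,0.063,0.5],[-4.4,-0.4,0.28,0,0,0.063,0.5],[-4.4,-0.2,0.28,0,0,0.063,0.5],[-4.4,0.1,0.28,0,0,0.063,0.5],[-4.4,0.4,0.28,0,0,0.063,0.5]]'
python3 -m crank '[[0,0,0,0,0,0,0.5],[0,0,0,0,0,0,0.5]]'
python3 - <<'E'
from h import *
state(); snap('wrist','w1'); print(proj('w1',[.486,-.0213,.114]),proj('w1',[.4667,.0571,.044]))
E
```

```text
time: 0.72
position: [0.3086, 0.3818, 0.2779]
tool_rot: [0.33, 0.944, -0.0, -0.0]
ft_force: [0.4, 0.7, 0.0]
grip_width: 0.0474
grip_force: 0.0
time: 1.35
position: [0.3976, 0.1812, 0.2641]
tool_rot: [0.474, 0.88, -0.0, -0.0]
ft_force: [0.5, 0.1, -0.5]
grip_width: 0.0435
grip_force: 0.0
time: 1.98
position: [0.4881, -0.0204, 0.2499]
tool_rot: [0.607, 0.795, -0.0, -0.0]
ft_force: [0.0, 0.2, -0.3]
grip_width: 0.0436
grip_force: 0.0
time: 2.22
position: [0.487, -0.0187, 0.2498]
tool_rot: [0.606, 0.795, -0.0, -0.001]
ft_force: [0.7, -0.8, -0.1]
grip_width: 0.0435
grip_force: 0.0
 t 2.23 p [ 0.487  -0.0187  0.2498] y 15.401055748720626 z [-0.002   0.0009 -1.    ] f [ 0.6603 -0.7647 -0.1475] w 0.04348977187590216 0.0 q [-0.2682  0.4075  1.8156  0.0004  0.9206 -0.5373]
[318.0769 215.6002] [320.9255 110.7746]
```

View pics/w1.png

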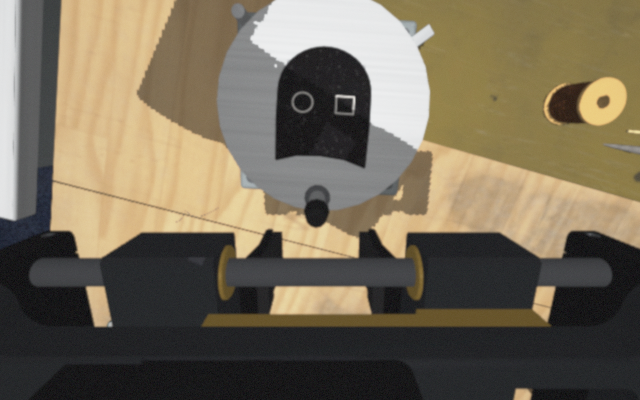

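```bash
python3 -m crank '[[0,0,5,0,0,0,0.5],[0,0,5.2,0,0,0,0.5],[0,0,0,0,0,0,0.75],[0,0,0,0,0,0,0.75]]' 10
python3 -m crank '[[0.05,0.89,0,0,0,-0.105,0.75],[0.05,0.89,0,0,0,-0.105,0.75],[0.05,0.89,0,0,0,-0.105,0.75],[0.05,0.89,0,0,0,-0.105,0.75],[0.05,0.89,0,0,0,-0.105,0.75]]'
python3 - <<'E'
from h import *
state()
E
```

```text
time: 2.78
position: [0.4882, -0.0184, 0.1495]
tool_rot: [0.605, 0.796, 0.0, 0.001]
ft_force: [0.6, -0.4, -0.1]
grip_width: 0.0311
grip_force: 0.0
time: 3.4
position: [0.5266, 0.0037, 0.1513]
tool_rot: [0.377, 0.926, 0.0, 0.002]
ft_force: [-1.3, -0.4, -1.1]
grip_width: 0.0221
grip_force: 0.5
 t 3.4 p [0.5266 0.0037 0.1513] y 45.73073599372166 z [ 0.004  -0.0011 -1.    ] f [-1.2731 -0.4144 -1.0531] w 0.02207561493972139 0.5331576768367086 q [-0.2052  0.6126  1.8002 -0.0004  0.7247 -1.0031]
```

```bash
python3 -m crank '[[0.05,0.89,0,0,0,-0.105,0.75],[0.05,0.89,0,0,0,-0.105,0.75],[0.05,0.89,0,0,0,-0.105,0.75],[0.05,0.89,0,0,0,-0.105,0.75],[0.05,0.89,0,0,0,-0.105,0.75]]'
python3 -m crank '[[0.05,0.89,0,0,0,-0.105,0.75],[0.05,0.89,0,0,0,-0.105,0.75],[0.05,0.89,0,0,0,-0.105,0.75],[0.05,0.6,0,0,0,-0.07,0.75],[0,0,0,0,0,0,0.75]]'
python3 - <<'E'
from h import *
state();snap('top','top1')
cv2.imwrite('pics/cC.png',cv2.resize(cv2.imread('pics/top1.png')[195:295,255:385],None,fx=5,fy=5,interpolation=2))
E
```

```text
time: 4.03
position: [0.5481, 0.0423, 0.1515]
tool_rot: [0.123, 0.992, -0.0, 0.002]
ft_force: [-1.5, -0.5, -0.3]
grip_width: 0.0221
grip_force: 0.5
time: 4.65
position: [0.5498, 0.075, 0.1512]
tool_rot: [-0.067, 0.998, -0.0, 0.003]
ft_force: [0.3, -0.7, 0.1]
grip_width: 0.0219
grip_force: 0.0
 t 4.65 p [0.5498 0.075  0.1512] y 97.65118698276845 z [ 0.0051 -0.0002 -1.    ] f [ 0.3319 -0.6507  0.0522] w 0.02194011152009392 0.0 q [-0.0659  0.6376  1.7293  0.0001  0.7697 -1.7703]
```

View pics/cC.png

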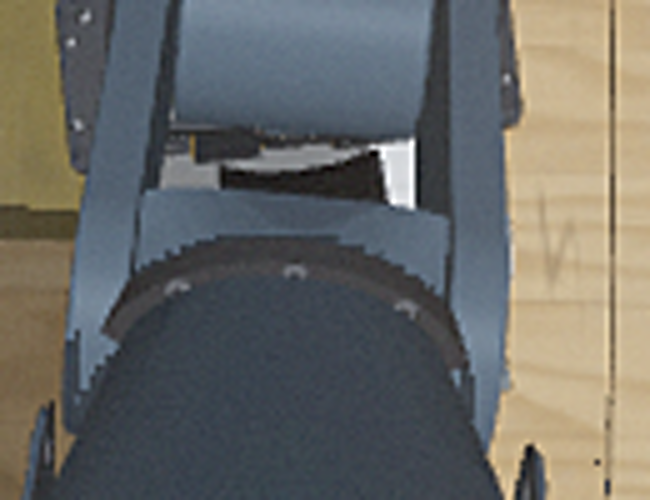

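```bash
for i in 1; do python3 -m crank '[[0.02,0.3,0,0,0,-0.035,0.75],[0.02,0.3,0,0,0,-0.035,0.75],[0,0,0,0,0,0,0.75]]'; done
python3 -m crank '[[0.02,0.3,0,0,0,-0.035,0.75],[0,0,0,0,0,0,0.75]]'
python3 - <<'E'
from h import *
state()
E
```

```text
time: 5.08
position: [0.5481, 0.0801, 0.1486]
tool_rot: [-0.102, 0.995, -0.0, 0.001]
ft_force: [0.6, -1.8, 1.4]
grip_width: 0.0218
grip_force: 0.9
time: 5.32
position: [0.5477, 0.0805, 0.1485]
tool_rot: [-0.12, 0.993, -0.003, 0.0]
ft_force: [0.3, -11.0, 2.5]
grip_width: 0.0218
grip_force: 5.7
 t 5.33 p [0.5477 0.0805 0.1485] y 103.80376097020293 z [ 0.0015 -0.005  -1.    ] f [  0.3144 -10.9844   2.4759] w 0.02184092854104649 5.722623865094647 q [-0.0539  0.6418  1.7315 -0.0071  0.7665 -1.8605]
```

```bash
python3 -m crank '[[0,-0.5,0,0,0,0,0.75],[0,0,0,0,0,0,0.4],[0,0,0,0,0,0,0.4]]'
python3 -m crank '[[0,0,-4,0,0,0,0.4],[0,0,-5,0,0,0,0.4],[0,0,-5,0,0,0,0.2],[3,1.5,0,0,0,0,0],[0,0,0,0,0,0,0]]'
python3 - <<'E'
from h import *
state();snap('wrist','w2')
E
```

```text
time: 5.7
position: [0.5475, 0.0787, 0.1479]
tool_rot: [-0.119, 0.993, 0.0, -0.001]
ft_force: [0.6, -0.3, 0.7]
grip_width: 0.0347
grip_force: 0.0
time: 6.32
position: [0.5126, 0.0869, 0.2886]
tool_rot: [-0.119, 0.993, 0.0, -0.001]
ft_force: [-0.0, 0.7, -0.1]
grip_width: 0.0744
grip_force: 0.0
 t 6.33 p [0.5126 0.0869 0.2886] y 103.72482387295251 z [-0.0023  0.0006 -1.    ] f [-0.034   0.6674 -0.0801] w 0.07435063662605686 0.0 q [-0.0475  0.3922  1.6971  0.0006  1.0547 -1.8582]
```

View pics/w2.png

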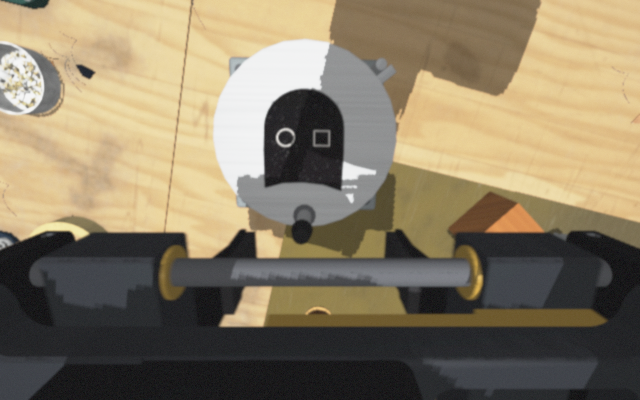

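Run:
```python
from h import *
np.set_printoptions(precision=4,suppress=True)
im=cv2.imread('pics/w2.png')
def cen(u,v,r=13):
    g=cv2.cvtColor(im,6)[v-r:v+r,u-r:u+r]; y,x=np.nonzero(g>110); return u-r+(x.min()+x.max())/2,v-r+(y.min()+y.max())/2,len(x)
a=cen(285,138);b=cen(321,139);print(a,b)
r=onz('w2',*a[:2],.0665);s=onz('w2',*b[:2],.0665);print('ring',r,'sq',s,np.linalg.norm(r-s))
print('disc',onz('w2',305,133,.044),'post',onz('w2',302,230,.114))
d=s-r;print('y ang',np.degrees(np.arctan2(d[1],d[0])))
plan([.5245,.3115,.262],down(103.72),5,0)
```

```text
(np.float64(285.0), np.float64(137.5), 154) (np.float64(321.5), np.float64(137.5), 41)
ring [0.4696 0.0401 0.0665] sq [0.4608 0.076  0.0665] 0.03691268271143513
disc [0.4617 0.0579 0.044 ] post [0.5445 0.0777 0.114 ]
y ang 103.77416588793936
[-1.268, 4.323, 0.529, 0.0, -0.0, -0.0, 0]
[-1.268, 4.323, 0.529, 0.0, -0.0, -0.0, 0]
[-1.268, 4.323, 0.529, 0.0, -0.0, -0.0, 0]
[-1.268, 4.323, 0.528, 0.0, -0.0, -0.0, 0]
[-1.268, 4.323, 0.528, 0.0, -0.0, -0.0, 0]
```

```bash
python3 -m crank '[[-1.3,4.3,0.5,0,0,0,0],[-1.3,4.3,0.5,0,0,0,0],[-1.3,4.3,0.5,0,0,0,0],[-1.2,4.3,0.5,0,0,0,0],[-1.2,4.4,0.6,0,0,0,0]]'
python3 -m crank '[[0,0,0,0,0,0,0],[0,0,0,0,0,0,0]]'
python3 - <<'E'
from h import *
state();snap('wrist','w3');snap('top','top3');snap('side','side3')
print(proj('w3',[.5245,.3115,.152]))
a=cv2.imread('pics/w3.png');b=cv2.imread('pics/side3.png')[175:265,300:430];c=cv2.imread('pics/top3.png')[200:290,260:390]
b=cv2.resize(b,None,fx=2.4,fy=2.4,interpolation=2);c=cv2.resize(c,None,fx=2.4,fy=2.4,interpolation=2)
m=np.zeros((432+0,640+312,3),np.uint8);m[:400,:640]=a;m[:216,640:]=b;m[216:432,640:]=c
cv2.imwrite('pics/m3.png',m[:,152:])
E
```

```text
time: 7.0
position: [0.5262, 0.3123, 0.2612]
tool_rot: [-0.119, 0.993, -0.0, -0.0]
ft_force: [0.4, -0.8, -0.1]
grip_width: 0.0869
grip_force: 0.0
time: 7.25
position: [0.5256, 0.3104, 0.2614]
tool_rot: [-0.119, 0.993, -0.0, -0.001]
ft_force: [-0.1, 0.4, 0.1]
grip_width: 0.0869
grip_force: 0.0
 t 7.25 p [0.5256 0.3104 0.2614] y 103.68570364806433 z [-0.0011 -0.0009 -1.    ] f [-0.0904  0.3998  0.0591] w 0.08690338851869915 0.0 q [ 0.3509  0.5436  1.5011 -0.0006  1.0982 -1.4585]
[321.835  222.6549]
```

View pics/m3.png

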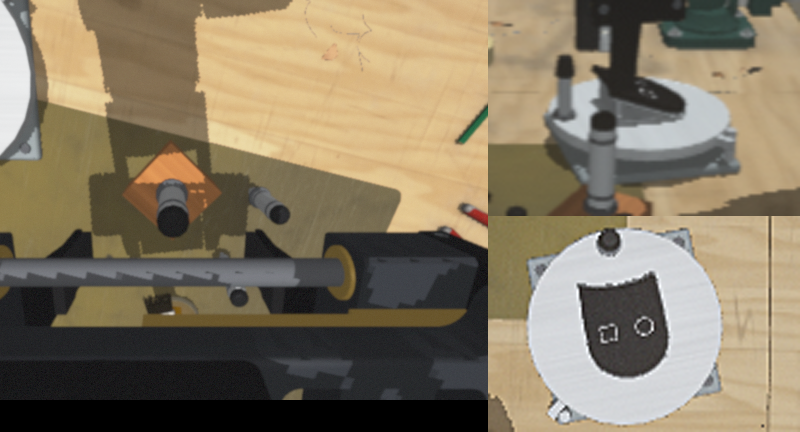

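```bash
python3 -m crank '[[0.2,0.2,0,0,0,0,0.3],[0,0,3.5,0,0,0,0.3],[0,0,3.5,0,0,0,0.3],[0,0,2.9,0,0,0,0.3],[0,0,0,0,0,0,0.3]]'
python3 -m crank '[[0,0,0,0,0,0,1],[0,0,0,0,0,0,1],[0,0,0,0,0,0,1],[0,0,0,0,0,0,1]]' 30
python3 - <<'E'
from h import *
state()
np.set_printoptions(precision=4,suppress=True)
f=lambda x,y:(260+(x-488)/2.4,200+(y-216)/2.4)
print('ring top',onz('top3',*f(644,326.5),.0665),'tri',tri(('top3',*f(644,326.5)),('w2',285,137.5)))
print('sq top',onz('top3',*f(608,333.5),.0665),'post',onz('top3',*f(609,239),.114))
print('disc',onz('top3',*f((528+721)/2,(228+424)/2),.044))
E
```

```text
time: 8.02
position: [0.5217, 0.311, 0.1613]
tool_rot: [-0.118, 0.993, -0.001, -0.003]
ft_force: [0.5, -0.3, 0.4]
grip_width: 0.061
grip_force: 0.0
time: 8.52
position: [0.5233, 0.3122, 0.1639]
tool_rot: [-0.119, 0.993, 0.0, 0.001]
ft_force: [0.3, 1.3, -1.2]
grip_width: 0.0291
grip_force: 0.0
 t 8.53 p [0.5233 0.3122 0.1639] y 103.6547662927585 z [ 0.0011  0.0004 -1.    ] f [ 0.3041  1.2817 -1.2471] w 0.029054683319753843 0.0 q [ 0.3547  0.6714  1.5787 -0.      0.8903 -1.4544]
ring top [0.4678 0.0391 0.0665] tri (array([0.4683, 0.0406, 0.0795]), [np.float64(0.000785973527669876), np.float64(0.0007859735276698529)])
sq top [0.46   0.0748 0.0665] post [0.5504 0.0771 0.114 ]
disc [0.4675 0.0577 0.044 ]
```

```bash
python3 -m crank '[[0,0,0,0,0,0,1],[0,0,0,0,0,0,1]]' 30
python3 -m crank '[[0,0,-2,0,0,0,1],[0,0,-4,0,0,0,1],[0,0,-4,0,0,0,1],[0,0,-3,0,0,0,1],[0,0,0,0,0,0,1]]'
python3 - <<'E'
from h import *
state(); snap('top','top4'); snap('side','side4');snap('wrist','w4')
n=np.array([-np.sin(np.radians(20))*np.cos(np.radians(13.8)),-np.sin(np.radians(20))*np.sin(np.radians(13.8)),np.cos(np.radians(20))])
z=-n;y=np.array([-np.sin(np.radians(13.8)),np.cos(np.radians(13.8)),0]);Rt=R.from_matrix(np.c_[np.cross(y,z),y,z])
p=np.array([.4685,.0397,.070])+n*(.050+.052+.051+.03);print(n,p)
plan(p,Rt,10,1)
E
```

```text
time: 8.78
position: [0.5232, 0.3123, 0.1636]
tool_rot: [-0.119, 0.993, 0.0, 0.0]
ft_force: [-0.7, -0.0, 1.4]
grip_width: 0.0235
grip_force: 30.0
time: 9.4
position: [0.5241, 0.3124, 0.2952]
tool_rot: [-0.119, 0.993, 0.001, 0.002]
ft_force: [0.8, -0.7, -2.1]
grip_width: 0.0229
grip_force: 30.0
 t 9.4 p [0.5241 0.3124 0.2952] y 103.65372291583371 z [ 0.0048  0.0016 -1.    ] f [ 0.8094 -0.6832 -2.0892] w 0.022872078616199977 29.996642810292542 q [ 0.3547  0.5024  1.4713 -0.0001  1.1627 -1.4544]
[-0.3321 -0.0816  0.9397] [0.4077 0.0248 0.242 ]
[1.785, -2.517, 0.501, -0.0, -0.035, -0.0, 1]
[1.802, -2.517, 0.437, -0.0, -0.035, -0.0, 1]
[1.817, -2.516, 0.373, -0.0, -0.035, -0.0, 1]
[1.83, -2.516, 0.309, -0.0, -0.035, -0.0, 1]
[1.84, -2.516, 0.244, -0.0, -0.035, -0.0, 1]
[1.848, -2.515, 0.178, -0.0, -0.035, -0.0, 1]
[1.854, -2.515, 0.113, -0.0, -0.035, -0.0, 1]
[1.858, -2.514, 0.047, -0.0, -0.035, -0.0, 1]
[1.859, -2.514, -0.019, -0.0, -0.035, -0.0, 1]
[1.858, -2.513, -0.085, -0.0, -0.035, -0.0, 1]
```

```bash
python3 -m crank '[[1.8,-2.5,0.5,0,-0.035,0,1],[1.8,-2.5,0.4,0,-0.035,0,1],[1.8,-2.5,0.4,0,-0.035,0,1],[1.8,-2.5,0.3,0,-0.035,0,1],[1.85,-2.5,0.2,0,-0.035,0,1]]'
python3 -m crank '[[1.85,-2.5,0.2,0,-0.035,0,1],[1.85,-2.5,0.1,0,-0.035,0,1],[1.85,-2.5,0,0,-0.035,0,1],[1.85,-2.5,0,0,-0.035,0,1],[1.85,-2.6,0,0,-0.035,0,1]]'
python3 -m crank '[[0,0,0,0,0,0,1],[0,0,0,0,0,0,1]]'
python3 - <<'E'
from h import *
state(); snap('wrist','w5'); snap('side','side5')
o=robot.get_obs();Rc=R.from_quat(o['tool_rot']);tip=o['position']+Rc.apply([0,0,.1536]);print('tip',tip)
n=np.array([-.3321,-.0816,.9397]);r=np.array([.4685,.0397,.07]);d=tip-r;h=d@n;print('h',h,'lat in tool',Rc.inv().apply(-(d-h*n)))
print('px w tip,ring',proj('w5',tip),proj('w5',r),'side',proj('side5',tip),proj('side5',r))
a=cv2.imread('pics/w5.png')[:,120:520];b=cv2.resize(cv2.imread('pics/side5.png')[165:255,310:420],None,fx=3.6,fy=3.6,interpolation=2)
m=np.zeros((400,796,3),np.uint8);m[:,:400]=a;m[:324,400:796]=b;cv2.imwrite('pics/m5.png',m)
E
```

```text
time: 10.18
position: [0.4643, 0.1685, 0.2669]
tool_rot: [-0.118, 0.989, 0.01, 0.085]
ft_force: [0.3, -0.6, -1.7]
grip_width: 0.0235
grip_force: 30.0
time: 10.8
position: [0.4076, 0.0256, 0.2422]
tool_rot: [-0.117, 0.978, 0.021, 0.172]
ft_force: [0.1, -0.8, -2.0]
grip_width: 0.023
grip_force: 30.0
time: 11.05
position: [0.4088, 0.0262, 0.2429]
tool_rot: [-0.117, 0.978, 0.021, 0.172]
ft_force: [-0.1, 0.6, -2.1]
grip_width: 0.0235
grip_force: 30.0
 t 11.05 p [0.4088 0.0262 0.2429] y 103.61320674774166 z [ 0.3311  0.0814 -0.9401] f [-0.1054  0.5538 -2.0703] w 0.023505931480728368 29.996992112137377 q [-0.3208  0.2671  2.1974  0.4629  0.4191 -2.5292]
tip [0.4604 0.0392 0.0991]
h 0.03006251458943866 lat in tool [ 0.0025 -0.0015 -0.    ]
px w tip,ring [320.2134 207.1191] [318.616 195.581] side [364.6985 197.82  ] [361.2233 208.0375]
```

View pics/m5.png

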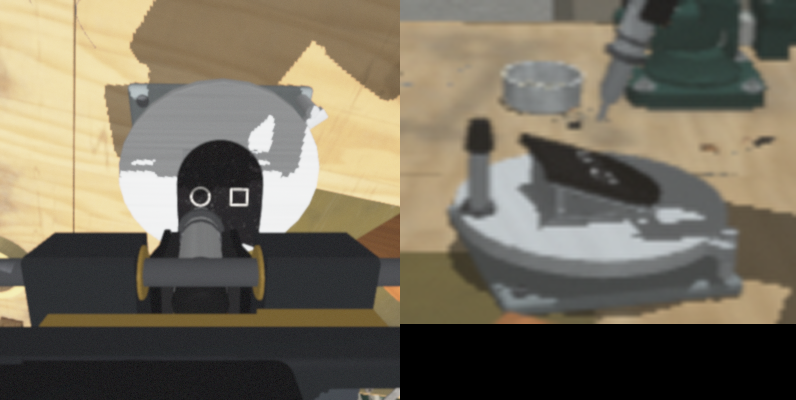

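```bash
python3 -m crank '[[0.1,0,1,0,0,0,1],[0,0,1,0,0,0,1],[0,0,0.2,0,0,0,1],[0,0,0,0,0,0,1],[0,0,0,0,0,0,1]]'
python3 - <<'E'
from h import *
state(); snap('wrist','w6'); snap('side','side6'); snap('top','top6')
o=robot.get_obs();Rc=R.from_quat(o['tool_rot']);tip=o['position']+Rc.apply([0,0,.1536]);print('tip',tip)
n=np.array([-.3321,-.0816,.9397]);r=np.array([.4685,.0397,.07]);d=tip-r;h=d@n;print('h',h,'lat in tool',Rc.inv().apply(-(d-h*n)))
sq=r+.036*np.array([-.2385,.971,0])
for k,q in [('tip',tip),('ring',r),('sq',sq)]: print(k,proj('w6',q),'side',proj('side6',q),((proj('side6',q)-[340,175])*11))
a=cv2.resize(cv2.imread('pics/w6.png')[150:250,280:380],None,fx=3.5,fy=3.5,interpolation=2)
b=cv2.resize(cv2.imread('pics/side6.png')[175:225,340:380],None,fx=11,fy=11,interpolation=2)
m=np.zeros((550,790,3),np.uint8);m[:350,:350]=a;m[:,350:790]=b;cv2.imwrite('pics/m6.png',m)
E
```

```text
time: 11.78
position: [0.4156, 0.0278, 0.2227]
tool_rot: [-0.117, 0.978, 0.021, 0.173]
ft_force: [-0.5, 0.9, -1.8]
grip_width: 0.0234
grip_force: 30.0
 t 11.78 p [0.4156 0.0278 0.2227] y 103.67174215984306 z [ 0.3335  0.0809 -0.9393] f [-0.4872  0.8505 -1.8339] w 0.023413636826182756 29.996870895847678 q [-0.3097  0.327   2.2083  0.5455  0.3517 -2.6096]
tip [0.4669 0.04   0.0786]
h 0.008569825874320211 lat in tool [ 0.0015 -0.0007 -0.    ]
tip [319.6012 206.0431] side [361.9786 205.1068] [241.7647 331.1745]
ring [318.8324 201.6261] side [361.2233 208.0375] [233.4562 363.4125]
sq [360.476  201.6022] side [365.6917 213.1792] [282.609  419.9711]
```

View pics/m6.png

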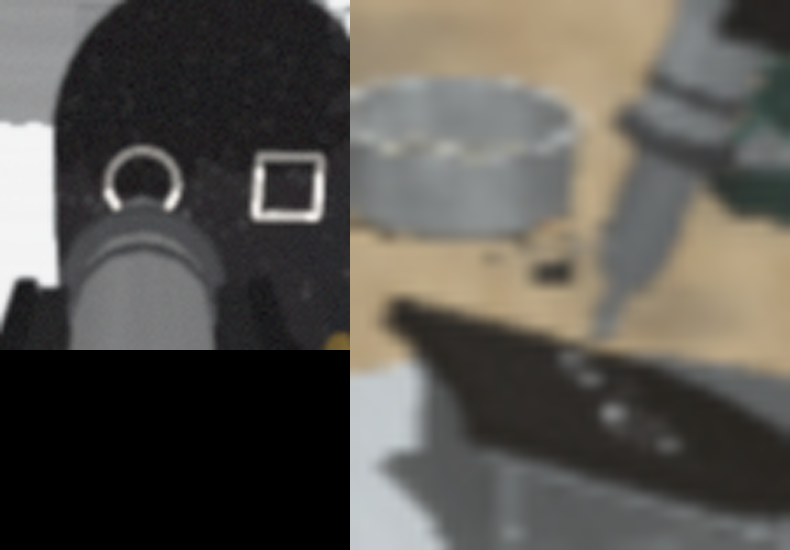

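```bash
cat > f.py <<'E'
from h import *
n=np.array([-.3321,-.0816,.9397]);F=[];P=[]
for i in range(6):
    cams.camera('side'); o=robot.get_obs();F.append(o['ft_force']@n);Rc=R.from_quat(o['tool_rot']);P.append(o['position']+Rc.apply([0,0,.1536]))
print('Fn',np.mean(F),np.std(F),'h',(np.mean(P,0)-[.4685,.0397,.07])@n,'t',o['time'],'q6',o['q'][5],'z.n',-Rc.as_matrix()[:,2]@n)
E
python3 f.py
python3 -m crank '[[0,0,0.3,0,0,0,1],[0,0,0.2,0,0,0,1],[0,0,0.1,0,0,0,1],[0,0,0,0,0,0,1]]'; python3 f.py
python3 -m crank '[[0,0,0.1,0,0,0,1],[0,0,0.1,0,0,0,1],[0,0,0,0,0,0,1]]'; python3 f.py
```

```text
Fn -1.6647840068541342 0.10274973202555727 h 0.008503425461192909 t 12.225 q6 -2.6097356696949214 z.n 0.9999913357043421
time: 12.72
position: [0.4175, 0.0282, 0.2168]
tool_rot: [-0.117, 0.978, 0.021, 0.173]
ft_force: [-0.4, -0.2, -2.0]
grip_width: 0.0236
grip_force: 30.0
Fn -1.7469756438104171 0.34080019105348974 h 0.0023560728028552344 t 13.025 q6 -2.634511155873327 z.n 0.9999914613998153
time: 13.4
position: [0.4182, 0.0283, 0.215]
tool_rot: [-0.117, 0.978, 0.021, 0.173]
ft_force: [-0.3, 0.1, -2.6]
grip_width: 0.0235
grip_force: 30.0
Fn -1.9592452272164922 0.37753625149643133 h 0.0003374958467037172 t 13.7 q6 -2.6433224115014924 z.n 0.9999916574207541
```

Baseline is about -1.8 N; no contact yet. Continue in small steps.

```bash
python3 -m crank '[[0,0,0.1,0,0,0,1],[0,0,0.1,0,0,0,1],[0,0,0,0,0,0,1]]'|grep ft; python3 f.py
python3 -m crank '[[0,0,0.1,0,0,0,1],[0,0,0.1,0,0,0,1],[0,0,0,0,0,0,1]]'|grep ft; python3 f.py
```

```text
ft_force: [-0.7, -0.7, -0.3]
Fn 0.029440292805830114 0.34707809159067093 h -0.0016294155987147112 t 14.375 q6 -2.6523723534961765 z.n 0.9999916529193994
ft_force: [-1.4, -0.2, 0.8]
Fn 1.193667613391029 0.6765277951238104 h -0.003640311026039921 t 15.05 q6 -2.661731859381735 z.n 0.9999916528590614
```

```bash
python3 -m crank '[[0,0,0.1,0,0,0,1],[0,0,0,0,0,0,1],[0,0,0,0,0,0,1]]'; python3 f.py
python3 - <<'E'
from h import *
state();snap('wrist','w7');snap('side','side7');snap('top','top7')
im=cv2.imread('pics/w7.png'); g=cv2.cvtColor(im,6)[180:225,290:375]
y,x=np.nonzero(g>130)
n,l,s,c=cv2.connectedComponentsWithStats((g>110).astype(np.uint8));print(s+[290,180,0,0,0])
o=robot.get_obs();Rc=R.from_quat(o['tool_rot']);tip=o['position']+Rc.apply([0,0,.1488]);print('tip',tip,proj('w7',tip),proj('side7',tip))
E
```

```text
time: 15.42
position: [0.4199, 0.0287, 0.2104]
tool_rot: [-0.117, 0.978, 0.021, 0.173]
ft_force: [-1.1, 0.3, 0.8]
grip_width: 0.0233
grip_force: 30.0
Fn 1.3743359920161131 0.3266254780148661 h -0.00463542273830015 t 15.725 q6 -2.666542354378568 z.n 0.9999915272827783
 t 15.72 p [0.4199 0.0287 0.2104] y 103.6452138953512 z [ 0.3333  0.0809 -0.9394] f [-0.7791 -0.0799  0.4171] w 0.023639556999159688 29.99708971939981 q [-0.303   0.3639  2.2121  0.6053  0.3156 -2.6665]
[[ 294  180   81   45 3286]
 [ 290  180    5   45  214]
 [ 310  196   22   14   79]
 [ 353  198   22   20  192]
 [ 319  217    8    2   13]
 [ 311  218    7    2    7]
 [ 328  219    1    1    1]
 [ 337  221    3    3    7]
 [ 312  223   16    2   26]]
tip [0.4694 0.0407 0.0706] [319.8476 207.5537] [360.9121 207.9746]
```

```bash
python3 -m crank '[[0,0,0.04,0,0,0,1],[0,0,0,0,0,0,1],[0,0,0,0,0,0,1],[0,0,0,0,0,0,1]]'; python3 f.py
python3 - <<'E'
from h import *
print(ticket.hand_in())
E
```

```text
time: 16.38
position: [0.42, 0.0287, 0.21]
tool_rot: [-0.117, 0.978, 0.021, 0.173]
ft_force: [-1.3, -1.5, 1.5]
grip_width: 0.0232
grip_force: 30.0
Fn 1.315718647769631 0.5180939203237745 h -0.005042733076644626 t 16.675 q6 -2.668475803838011 z.n 0.9999915628955128
the job is handed in; nothing more can be done
None
```

I handed the job in at about 16.7 s with the index table turned against its stop and the post released. The arm holds the largest gauge square to the heel inside the ring mark, its tip pressed in about 4–5 mm (about 3.1 N); `hand_in()` gave no verdict.

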